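# Unpin and open the red parts case on the model-car bench

## Robot

A 7-joint arm with a two-finger parallel gripper is mounted at the origin on the work surface. World frame = base frame: x ahead of the robot, y to its left, z up, the work surface at z = 0. Lengths are in m, angles in rad, forces in N, time in s.
With the tool pointing down it reaches from about 0.4 to 0.85 m from the base axis. Payload 4.5 kg.
Tool frame: the origin (TCP) lies between the finger pads; the fingertips stand 19 mm ahead of it and the grasp point (between the pads) is the TCP (r.nose_length is the distance from the TCP to the fingertips, in m); z points along the fingers, x is the direction in which the jaws open and shut, and the axes are right-handed (so a half turn about z gives the same grasp; the last joint's range is limited). The gripper opens to 88 mm and grips with 3 to 60 N. Pads are 18 mm wide; open, the fingers measure 123 mm over their backs; the gripper's body (75 mm by 187 mm) begins 45 mm behind the grasp point.
Start: joints at [1.376, 0.689, -0.195, 1.565, 0.157, 0.902, -0.215], TCP at [0.142, -0.609, 0.258] pointing down, gripper open.
Joint ranges: [-3.01, 3.01], [-0.46, 2.08], [-1.47, 1.51], [0.13, 2.56], [-1, 4.14], [0.04, 2.09], [-2.66, 2.66]. Speed limits (rad/s): [2.57, 2.57, 3.14, 3.14, 3.14, 3.14, 3.14].

## Interface

Orientations are given as a unit quaternion [x, y, z, w].
In Python, from plant import get_state, vision, r gives the robot as it stands.
- The arm moves only by the tool play_rows, never from a script. Its argument "deltas" is a list that holds one entry, the list of rows, each a list of 7 numbers: the gripper command: -1 is fully open, 1 is shut, values between are in proportion, then the shift along the tool's x, y, z normalised to -1 to 1, where 1 is 300 mm, then the turn, a rotation vector about the tool's x, y, z normalised to -1 to 1, where 1 is pi rad. A call has 1 to 5 rows; each row is the pose to reach, as a shift and turn from the pose measured when the call began, along the tool's axes at that moment, turning the shorter way round; what a row does not reach only later rows make up. A row lasts 1/8 s, in which the tool goes at most 62.5 mm and 10.7 degrees, less where a joint would pass 70% of its speed; a pose out of reach is approached as far as the arm can. A call with a number of a shift or a turn outside -1 to 1 is refused whole. A call with a gripper value outside its range is refused whole. The fingers move at their own pace and stop on an object; "force" is the grip in N (left out, the last holds). Time passes only in rows, so rows that repeat a pose let the fingers close. It gives the time, the measured TCP pose, the force and the opening at its end, in the units of the state.
- get_state(): the state, without advancing time (a new reading comes with each control period).
- vision.snapshot(name): name is "scene" or "side" or "wrist"; returns the picture (400x640x3 uint8, red, green, blue); there is no depth.
- vision.camera_model(name): a dict with "vfov" (degrees; the focal length in pixels is half the picture's height over the tangent of half this angle, whatever the lens; pixels are square), "cx", "cy" (the principal point, pixels), "world_to_cam" (4x4, takes a point from world to camera coordinates). Camera axes: x right, y up, looking along -z (the intrinsics and any distortion apply to the point x, -y, -z); pixel columns grow to the right and rows downward; lengths in m; the calibration is good to about 2 mm. The wrist camera is an equidistant fisheye: a pixel r from the principal point sees the ray r / f radians off the axis. A picture is of the moment at which its call begins: read the wrist's pose just before it. camera_model takes no time and is no camera call; for the wrist camera it gives the pose at the moment of the call.
- r.finish_job(): hands the job in, once; it reports no verdict.
The state is a dict: "clock": time; "q": joint angles; "qd": joint speeds; "joint_torque": joint torques, N m; "tool_pos": TCP position; "eef_rot": TCP orientation; "contact_force": force on the tool from outside, world axes, zero at the start; "moment": the same for the moment, N m; "opening": opening from 0.0 (shut) to 1.0 (fully open).
Only numpy, scipy, OpenCV 4.12 (cv2) and the standard library are available. Lean on these libraries where they do the work, as an engineer would, in place of code of your own. Each camera call takes 0.05 s, during which the arm holds its last target.

## Task

Open the small plywood parts case that has the red lid: pull the red-knobbed retaining pin straight out of its hasp staple and lay it in the white tray. Then lift the red lid off by its wooden grip and lay it down gently, right way up, in the middle of the green mat.

Things in the scene. Friction and masses are not known exactly. Their poses are not given: they have to be found in the camera images.
- red_pin: Loose pin, 40 g: red block knob 32 x 22 x 22 mm (x, y, z), then a square steel bar 8 x 8 mm, 65 mm long, from its +x face (tip 81 mm from the origin). Origin: knob centre; x along the bar, z up. It starts level on the lid's hasp plate, 93 mm above the bench, knob free in front of the case on the robot's side, 22 mm from origin to plate. Slides freely out along -x; clear of the staple after 45 mm.
- red_lid: Loose, 250 g: red panel 130 x 150 x 10 mm, locating board 8 mm deep below, slotted steel hasp plate 54 mm wide reaching out to x = -103 mm. Wooden grip bar along x, 70 mm long, 14 mm wide, middle at x = +5 mm, from 28 to 46 mm above the origin. Origin: centre of the panel's underside, 75 mm above the bench on the case, 10 mm when laid on the mat; z up. Lift 60 mm to clear the staple.
- red_case: Open plywood case under the red lid, fixed, 134 x 154 mm, 75 mm high. Origin: centre of its underside; hasp on its -x side, towards the robot. Steel staple: arch at x = -83 mm, standing up through the lid's slot, top 108 mm above the bench, opening 16 mm wide, 14 mm high. The pin's knob starts at x = -125 mm. A twin case with blue lid and blue pin stands across the bench.
- tray: White open tray fixed to the bench, 140 x 170 mm (x, y), 18 mm high, walls and floor 4 to 5 mm thick. Origin: centre of its underside.
- mat: Green flat mat fixed to the bench, 220 x 200 mm (x, y), 2 mm thick. Origin: centre of its underside.
There are look-alikes about, which are no part of the job. There is more than one size of the red_pin; the job needs the smallest.

How it is judged:
By the outcome, as a careful person would: the job done as asked, in the order asked, and still so for the second after the job is handed in, with the robot touching nothing.
It also fails if it takes over 59 s, if anything falls off the work surface, if the arm or the gripper's body presses on something with over 40 N, if the wrist force passes 120 N, or if a joint passes its speed limit or range.

## Working session

There is one attempt and no reset: what is moved stays moved. The work goes in short steps, Python scripts to look and compute and a tool call to move; the robot and the scene stay as the last step left them, time stands still between calls to the robot, and variables do not carry over. Pictures are saved under pics/ and viewed, and the job is handed in when it is done.

Besides the shell and the picture viewer there is one more tool, called after ">>>" as name([rows], argument=value, ...), one row to a line, values as JSON. play_rows: Moves the arm, as the interface text tells. Scaled input: -1 to 1 covers 300 mm each way for a shift and pi rad each way for a turn. Its arguments: {"type":"object","properties":{"deltas":{"type":"array"},"force":{"type":"number"}},"required":["deltas"]}

```bash
mkdir -p pics; ls
python3 - <<'E'
from plant import get_state, vision, r
import cv2
for n in ["scene","side"]:
    im=vision.snapshot(n); cv2.imwrite(f"pics/{n}0.png",im[:,:,::-1])
    m=vision.camera_model(n); print(n,m)
s=get_state(); print(s['clock'],s['tool_pos'],s['eef_rot'],s['opening'])
E
```

```text
pics
scene {'vfov': 48.31618007228985, 'cx': 318.6818829832522, 'cy': 201.9294955241499, 'world_to_cam': array([[-0.28712698,  0.95787387, -0.00597858,  0.25825794],
       [-0.82427349, -0.24389044,  0.51097031,  0.35402065],
       [ 0.48798699,  0.15164135,  0.85957757, -1.65009983],
       [ 0.        ,  0.        ,  0.        ,  1.        ]])}
side {'vfov': 46.200716081693386, 'cx': 313.5822530179821, 'cy': 208.13719072174328, 'world_to_cam': array([[-0.78516775, -0.61925458,  0.00594744,  0.35083036],
       [ 0.38611857, -0.48201536,  0.78649452, -0.30879114],
       [-0.48417358,  0.61982655,  0.61756861, -0.81428686],
       [ 0.        ,  0.        ,  0.        ,  1.        ]])}
0.1 [ 0.14157986 -0.60821767  0.25699142] [ 7.83219700e-01 -6.21744506e-01 -6.82525072e-04 -4.53874903e-04] 1.002768989471357
```

View pics/scene0.png

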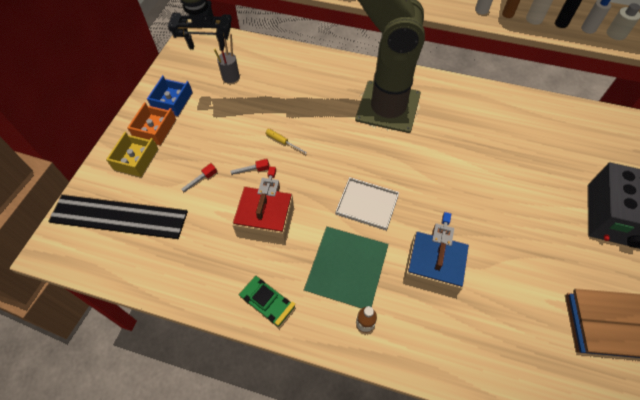

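View pics/side0.png

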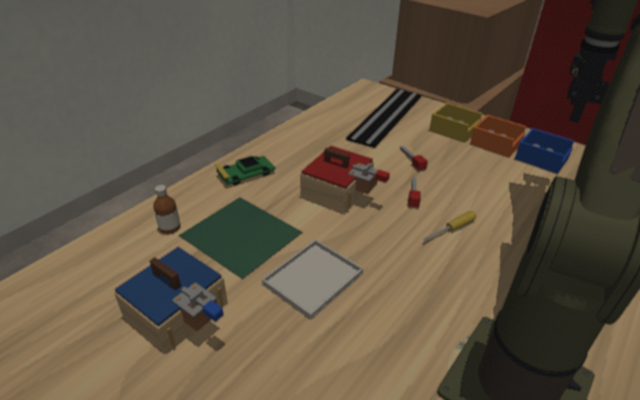

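The scene shows the red-lidded case at about (264,213), with a red knob in its hasp at (271,173). Candidates for the pin are that knob, two loose red-knobbed pins at (205,173) and (255,166), and the blue pin at (446,218). The one in the red hasp fits the description. I'll check it in a close crop.

```bash
cat > h.py <<'E'
import numpy as np, cv2
from plant import get_state, vision, r
from scipy.spatial.transform import Rotation as R
def proj(n,P,m=None):
    m=m or vision.camera_model(n); f=200/np.tan(np.radians(m['vfov']/2))
    p=(m['world_to_cam']@np.r_[np.asarray(P,float),1])[:3]; x,y,z=p[0],-p[1],-p[2]
    if n=='wrist':
        rr=np.hypot(x,y); t=np.arctan2(rr,z); k=f*t/max(rr,1e-9)
        return np.array([m['cx']+k*x,m['cy']+k*y])
    return np.array([m['cx']+f*x/z,m['cy']+f*y/z])
def ray(n,u,v,m=None):
    m=m or vision.camera_model(n); f=200/np.tan(np.radians(m['vfov']/2))
    a=(u-m['cx'])/f; b=(v-m['cy'])/f
    if n=='wrist':
        t=np.hypot(a,b); s=np.sin(t)/max(t,1e-9); d=np.array([a*s,-b*s,-np.cos(t)])
    else: d=np.array([a,-b,-1.])
    W=m['world_to_cam']; Rm=W[:3,:3]; return -Rm.T@W[:3,3], Rm.T@d
def at(n,u,v,z,m=None):
    o,d=ray(n,u,v,m); return o+d*(z-o[2])/d[2]
E
python3 - <<'E'
import cv2
a=cv2.imread('pics/scene0.png')[145:255,175:315]
b=cv2.imread('pics/side0.png')[130:225,290:430]
cv2.imwrite('pics/c1.png',cv2.resize(a,None,fx=5,fy=5,interpolation=cv2.INTER_CUBIC))
cv2.imwrite('pics/c2.png',cv2.resize(b,None,fx=5,fy=5,interpolation=cv2.INTER_CUBIC))
a=cv2.imread('pics/scene0.png')[170:310,300:400]
cv2.imwrite('pics/c3.png',cv2.resize(a,None,fx=4,fy=4,interpolation=cv2.INTER_CUBIC))
E
```

```text
(no output)
```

View pics/c1.png

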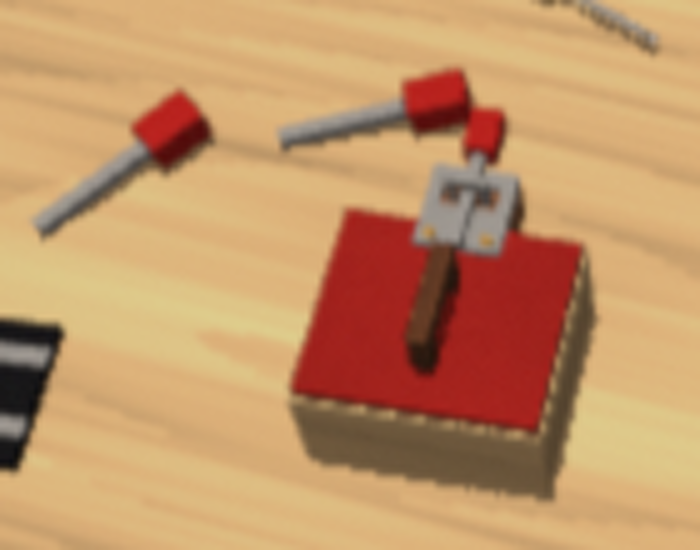

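View pics/c2.png

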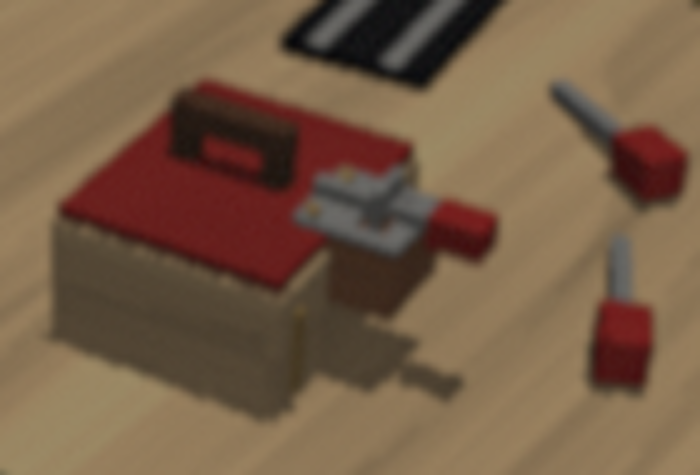

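View pics/c3.png

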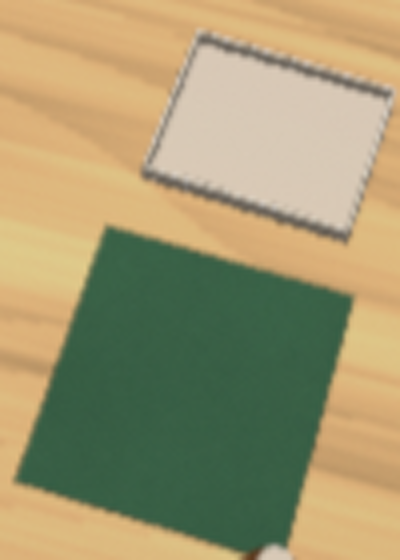

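The crop confirms it: the hasp pin at (271,173) is clearly the smallest of the three, and it's in the red case's staple. Next I'll measure its position.

Run:
```python
from h import *
np.set_printoptions(precision=4,suppress=True)
def c(p,k,o): return ((p[0]+.5)/k-.5+o[0],(p[1]+.5)/k-.5+o[1])
S=[(348,208),(585,242),(537,432),(293,392)]
D=[(412,145),(280,290),(60,212),(205,80)]
def fit(n,z,pts,k,o):
    P=np.array([at(n,*c(p,k,o),z) for p in pts]); 
    print(n,z,P[:,:2].tolist(),'ctr',P.mean(0),'sides',[round(float(np.linalg.norm(P[i]-P[i-1])),4) for i in range(4)])
    return P
for n,pts,o in(("scene",S,(175,145)),("side",D,(290,130))):
    P=fit(n,.085,pts,5,o)
    d=(P[2]+P[3])-(P[0]+P[1]) if n=="scene" else (P[2]+P[3])-(P[0]+P[1])
    print('yaw',np.degrees(np.arctan2(d[1],d[0])))
# grip ends & pin knob top
for nm,p,z in (('grip near',(443,248),.121),('grip far',(421,345),.121),('knob near',(488,110),.104),('knob far',(482,152),.104)):
    print(nm,at('scene',*c(p,5,(175,145)),z))
for nm,p,z in (('grip far',(190,95),.121),('grip near',(290,130),.121),('knobtop',(462,213),.104)):
    print('side',nm,at('side',*c(p,5,(290,130)),z))
T=[(200,34),(392,94),(346,240),(146,174)]
P=fit('scene',.018,T,4,(300,170)); d=(P[2]+P[3]-P[0]-P[1]);print('yaw',np.degrees(np.arctan2(d[1],d[0])))
M=[(107,227),(353,297),(287,552),(17,482)]
P=fit('scene',.002,M,4,(300,170)); d=(P[2]+P[3]-P[0]-P[1]);print('yaw',np.degrees(np.arctan2(d[1],d[0])))
for p in [(184,234),(239,199),(300,233),(244,273)]: print('mat side',at('side',*p,.002))
for p in [(265,280),(316,243),(361,269),(309,315)]: print('tray side',at('side',*p,.018))
for p in [(179,93),(133,126),(208,135),(163,160)]: print(at('scene',((p[0]+.5)/5+174.5),(p[1]+.5)/5+144.5,.02))
s=get_state(); print(s['clock'],s['tool_pos'],R.from_quat(s['eef_rot']).as_matrix())
```

```text
scene 0.085 [[0.5271350124400052, -0.3504980427282343], [0.509125826521762, -0.20266370001679923], [0.6401730172667566, -0.18825491274327216], [0.6560156279974748, -0.33414158301952174]] ctr [ 0.5831 -0.2689  0.085 ] sides [0.1299, 0.1489, 0.1318, 0.1467]
yaw 6.750166030025554
side 0.085 [[0.5275493733050797, -0.34981876100426834], [0.5062199463900542, -0.1991353162588988], [0.6317678445733678, -0.18489159973146352], [0.6523024191782163, -0.3350469944457899]] ctr [ 0.5795 -0.2672  0.085 ] sides [0.1256, 0.1522, 0.1264, 0.1516]
yaw 6.612350045802216
grip near [ 0.5575 -0.2726  0.121 ]
grip far [ 0.6227 -0.2619  0.121 ]
knob near [ 0.4454 -0.2864  0.104 ]
knob far [ 0.4762 -0.2793  0.104 ]
side grip far [ 0.6137 -0.2685  0.121 ]
side grip near [ 0.5542 -0.2729  0.121 ]
side knobtop [ 0.4593 -0.2858  0.104 ]
scene 0.018 [[0.3618932602306496, -0.054791302956861326], [0.37429588180765927, 0.10803628082457076], [0.5139913992323024, 0.10066894688903734], [0.5016183571315339, -0.061995918236237985]] ctr [0.4379 0.023  0.018 ] sides [0.1399, 0.1633, 0.1399, 0.1631]
yaw -2.9853041654996675
scene 0.002 [[0.5472300676683838, -0.0804680665597301], [0.5516950111088956, 0.11634065089479273], [0.7596065404286219, 0.11359927241847605], [0.7649413207669064, -0.08496018694010843]] ctr [0.6559 0.0161 0.002 ] sides [0.2178, 0.1969, 0.2079, 0.1986]
yaw -0.9736533790680965
mat side [0.7614 0.1007 0.002 ]
mat side [ 0.7586 -0.0794  0.002 ]
mat side [ 0.5475 -0.075   0.002 ]
mat side [0.5586 0.1027 0.002 ]
tray side [0.4978 0.0999 0.018 ]
tray side [ 0.485  -0.0572  0.018 ]
tray side [ 0.3583 -0.0524  0.018 ]
tray side [0.3682 0.1142 0.018 ]
[ 0.4374 -0.5182  0.02  ]
[ 0.4709 -0.5367  0.02  ]
[ 0.4635 -0.4858  0.02  ]
[ 0.4904 -0.5063  0.02  ]
0.1 [ 0.1416 -0.6082  0.257 ] [[ 0.2269 -0.9739 -0.0005]
 [-0.9739 -0.2269  0.0016]
 [-0.0016  0.0001 -1.    ]]
```

```bash
cat >> h.py <<'E'
def go(pos,yawx):  # yawx: world angle(deg) of tool x axis, tool down
    s=get_state(); a=np.radians(yawx); x=np.array([np.cos(a),np.sin(a),0]); z=np.array([0,0,-1.]); 
    T=np.c_[x,np.cross(z,x),z]; C=R.from_quat(s['eef_rot']).as_matrix()
    d=C.T@(np.array(pos)-s['tool_pos'])/.3; w=R.from_matrix(C.T@T).as_rotvec()/np.pi
    print('clk %.2f'%s['clock'],'pos',np.round(s['tool_pos'],4),'open %.3f'%s['opening'],'F',np.round(s['contact_force'],1),'-> ',np.round(d,4),np.round(w,4))
E
python3 -c "
from h import *
go((.458,-.283,.2),-83.3)"
```

```text
clk 0.10 pos [ 0.1416 -0.6082  0.257 ] open 1.003 F [ 0.9 -0.7  0.3] ->  [-0.8162 -1.2732  0.1911] [0.0001 0.0005 0.0356]
```

>>> play_rows([
  [[0, -0.11, -0.17, 0, 0, 0, 0.01], [0, -0.22, -0.34, 0, 0, 0, 0.02], [0, -0.33, -0.51, 0.02, 0, 0, 0.03], [0, -0.44, -0.68, 0.04, 0, 0, 0.0356], [0, -0.54, -0.84, 0.05, 0, 0, 0.0356]],
])

```text
clock: 0.72
tool_pos: [0.3514, -0.3913, 0.2418]
eef_rot: [0.747, -0.664, -0.001, -0.001]
contact_force: [0.4, -0.9, 0.6]
opening: 0.5
```

```bash
python3 -c "
from h import *
go((.458,-.283,.2),-83.3)"
```

```text
clk 0.72 pos [ 0.3514 -0.3913  0.2418] open 0.500 F [ 0.4 -0.9  0.6] ->  [-0.3165 -0.3954  0.1397] [0.0002 0.0008 0.0001]
```

>>> play_rows([
  [[0, -0.16, -0.2, 0.07, 0, 0, 0], [0, -0.26, -0.33, 0.12, 0, 0, 0], [0, -0.3165, -0.395, 0.14, 0, 0.001, 0], [0, -0.3165, -0.395, 0.14, 0, 0.001, 0], [0, -0.3165, -0.395, 0.14, 0, 0.001, 0]],
])

```text
clock: 1.35
tool_pos: [0.4568, -0.2841, 0.1999]
eef_rot: [0.747, -0.665, -0.0, 0.001]
contact_force: [-0.5, 0.3, 0.4]
opening: 0.503
```

Run:
```python
from h import *
m=vision.camera_model('wrist'); im=vision.snapshot('wrist'); cv2.imwrite('pics/w1.png',im[:,:,::-1])
import pickle; pickle.dump(m,open('w1.pkl','wb'))
b=vision.snapshot('scene'); cv2.imwrite('pics/s1.png',b[:,:,::-1])
go((.458,-.283,.2),-83.3)
y=np.radians(6.7);c=np.array([.5815,-.268]);e=np.array([np.cos(y),np.sin(y)]);n=np.array([-e[1],e[0]])
print('knob centre top pred',proj('wrist',[*(c-.125*e),.104],m),'lid corners',[np.round(proj('wrist',[*(c+a*.065*e+b*.075*n),.085],m)) for a in(-1,1) for b in(-1,1)], 'grip', [np.round(proj('wrist',[*(c+a*e),.121],m)) for a in (-.03,.04)])
```

```text
clk 1.45 pos [ 0.4566 -0.2848  0.2002] open 0.501 F [-0.1 -0.5 -0.1] ->  [-0.0055 -0.0055  0.0006] [ 0.0004 -0.0005 -0.0009]
knob centre top pred [319.68562745 205.5633357 ] lid corners [array([414., 126.]), array([226., 127.]), array([411., -24.]), array([229., -23.])] grip [array([319.,  73.]), array([319., -22.])]
```

View pics/w1.png

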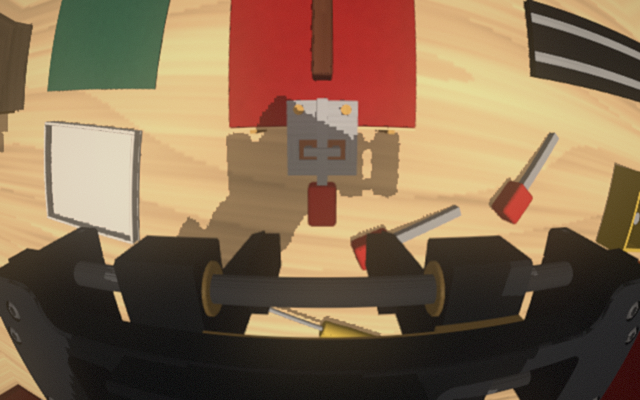

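Run:
```python
from h import *
import pickle; m=pickle.load(open('w1.pkl','rb'))
im=cv2.imread('pics/w1.png'); cv2.imwrite('pics/w1c.png',cv2.resize(im[60:240,220:430],None,fx=3.8,fy=3.3,interpolation=cv2.INTER_CUBIC)[:600,:800])
h=cv2.cvtColor(im,cv2.COLOR_BGR2HSV); k=((h[...,0]<8)|(h[...,0]>172))&(h[...,1]>120)&(h[...,2]>50)
k[:,:300]=0;k[:,345:]=0;k[:175]=0;k[235:]=0
ys,xs=np.where(k);print(xs.min(),xs.max(),ys.min(),ys.max(),xs.mean(),ys.mean())
for u,v in((xs.mean(),ys.mean()),(xs.mean(),ys.min()),(xs.mean(),ys.max())): print(at('wrist',u,v,.104,m))
for u,v,z in((230,127,.085),(416,127,.085),(322,78,.121)): print(at('wrist',u,v,z,m))
```

```text
308 335 183 225 321.36837294332724 204.1508226691042
[ 0.45859346 -0.28371165  0.104     ]
[ 0.47466617 -0.28185253  0.104     ]
[ 0.44213361 -0.28561214  0.104     ]
[ 0.50823435 -0.20439605  0.085     ]
[ 0.52549415 -0.35204924  0.085     ]
[ 0.54853303 -0.27372986  0.121     ]
```

View pics/w1c.png

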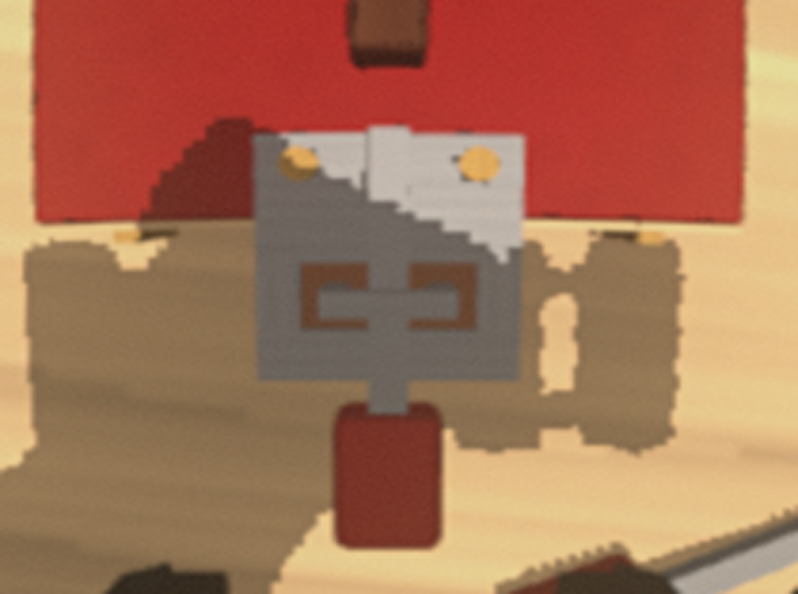

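The wrist crop shows the knob centred at (321,204), which gives (0.4585, -0.2837). Its measured length is 32 mm, as it should be, and it agrees with the prediction from the lid. I'm going down to it.

```bash
python3 -c "
from h import *
go((.4585,-.2837,.101),-83.3)"
```

```text
clk 1.45 pos [ 0.4566 -0.2848  0.2002] open 0.501 F [-0.1 -0.5 -0.1] ->  [-0.0036 -0.0074  0.3306] [ 0.0004 -0.0005 -0.0009]
```

>>> play_rows([
  [[0, -0.0036, -0.0074, 0.13, 0, 0, 0], [0, -0.0036, -0.0074, 0.23, 0, 0, 0], [0, -0.0036, -0.0074, 0.3, 0, 0, 0], [0, -0.0036, -0.0074, 0.33, 0, 0, -0.001], [0, -0.0036, -0.0074, 0.33, 0, 0, -0.001]],
])

```text
clock: 2.08
tool_pos: [0.458, -0.2845, 0.1012]
eef_rot: [0.747, -0.665, 0.0, 0.001]
contact_force: [-0.5, -0.1, -0.3]
opening: 0.502
```

>>> play_rows([
  [[0.3, 0, 0, 0, 0, 0, 0], [0.6, 0, 0, 0, 0, 0, 0], [0.8, 0, 0, 0, 0, 0, 0], [0.8, 0, 0, 0, 0, 0, 0], [0.8, 0, 0, 0, 0, 0, 0]],
], force=15)

```text
clock: 2.7
tool_pos: [0.4583, -0.2846, 0.1016]
eef_rot: [0.747, -0.665, 0.0, 0.001]
contact_force: [-0.0, 0.3, 3.3]
opening: 0.252
```

Run:
```python
from h import *
im=vision.snapshot('wrist'); cv2.imwrite('pics/w2.png',im[:,:,::-1])
e=np.array([np.cos(np.radians(6.7)),np.sin(np.radians(6.7))])
p=get_state()['tool_pos']; go((p[0]-.065*e[0],p[1]-.065*e[1],p[2]),-83.3)
```

```text
clk 2.75 pos [ 0.4582 -0.2845  0.1015] open 0.254 F [-0.5 -0.1  3.2] ->  [2.000e-04 2.167e-01 3.000e-04] [ 0.0004 -0.0007 -0.0003]
```

View pics/w2.png

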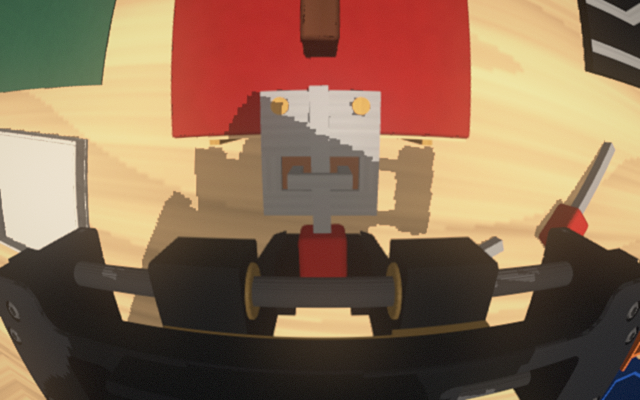

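Opening 22 mm, so the knob is gripped; the picture shows it between the pads at (323,255), with the bar straight through the staple. Next I pull straight back.

>>> play_rows([
  [[0.8, 0, 0.03, -0.001, 0, 0, 0], [0.8, 0, 0.08, -0.002, 0, 0, 0], [0.8, 0, 0.14, -0.002, 0, 0, 0], [0.8, 0, 0.2, -0.002, 0, 0, 0], [0.8, 0, 0.24, -0.002, 0, 0, 0]],
])

```text
clock: 3.38
tool_pos: [0.3844, -0.2929, 0.1021]
eef_rot: [0.747, -0.665, -0.001, 0.002]
contact_force: [0.6, -0.3, -1.0]
opening: 0.246
```

Run:
```python
from h import *
im=vision.snapshot('wrist'); cv2.imwrite('pics/w3.png',im[:,:,::-1])
go((.438,-.01,.15),0)
print(R.from_quat(get_state()['eef_rot']).as_matrix())
```

```text
clk 3.42 pos [ 0.3827 -0.2931  0.1021] open 0.248 F [-1.3  0.9 -0.6] ->  [-0.9167 -0.2891 -0.1622] [ 0.0016  0.001  -0.4638]
[[ 1.13328860e-01 -9.93544100e-01 -5.16640523e-03]
 [-9.93557110e-01 -1.13322488e-01 -1.51088821e-03]
 [ 9.15664171e-04  5.30434589e-03 -9.99985513e-01]]
```

View pics/w3.png

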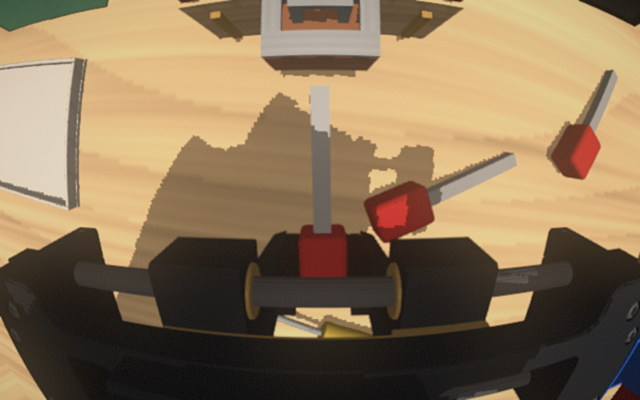

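The pin is free; the bar is held level, pointing up the image from (323,235) to (319,87). Now to the tray.

>>> play_rows([
  [[0.8, -0.05, -0.02, -0.1, 0, 0, -0.03], [0.8, -0.18, -0.06, -0.16, 0, 0, -0.08], [0.8, -0.34, -0.11, -0.165, 0, 0, -0.135], [0.8, -0.51, -0.16, -0.165, 0, 0, -0.19], [0.8, -0.68, -0.21, -0.165, 0, 0, -0.245]],
])

```text
clock: 4.05
tool_pos: [0.4229, -0.0816, 0.1511]
eef_rot: [0.942, -0.334, -0.002, 0.001]
contact_force: [0.7, -0.1, 0.0]
opening: 0.252
```

Run:
```python
from h import *
go((.438,-.01,.13),-2)
```

```text
clk 4.05 pos [ 0.4229 -0.0816  0.1511] open 0.252 F [ 0.7 -0.1  0. ] ->  [-0.1114 -0.2173  0.0699] [ 0.0009  0.0011 -0.206 ]
```

>>> play_rows([
  [[0.8, -0.05, -0.1, 0.02, 0, 0, -0.055], [0.8, -0.09, -0.17, 0.05, 0, 0, -0.11], [0.8, -0.11, -0.21, 0.07, 0, 0, -0.165], [0.8, -0.1114, -0.217, 0.07, 0.001, 0.001, -0.206], [0.8, -0.1114, -0.217, 0.07, 0.001, 0.001, -0.206]],
])

```text
clock: 4.68
tool_pos: [0.4379, -0.0098, 0.1299]
eef_rot: [1.0, -0.018, -0.0, -0.0]
contact_force: [0.1, -0.1, -0.6]
opening: 0.249
```

Run:
```python
from h import *
m=vision.camera_model('wrist');im=vision.snapshot('wrist'); cv2.imwrite('pics/w4.png',im[:,:,::-1])
im=vision.snapshot('side'); cv2.imwrite('pics/d4.png',cv2.resize(im[200:330,220:400,::-1],None,fx=4,fy=4))
go((.438,-.01,.0285),-2)
for y in (-.062,.108): print([np.round(proj('wrist',[x,y,.018],m)) for x in(.368,.508)])
```

```text
clk 4.78 pos [ 0.4379 -0.0103  0.13  ] open 0.248 F [-0.2 -0.4 -0.4] ->  [ 0.0005 -0.001   0.3383] [-0.0001  0.0001 -0.0009]
[array([246., 261.]), array([406., 256.])]
[array([229.,  59.]), array([408.,  52.])]
```

View pics/w4.png

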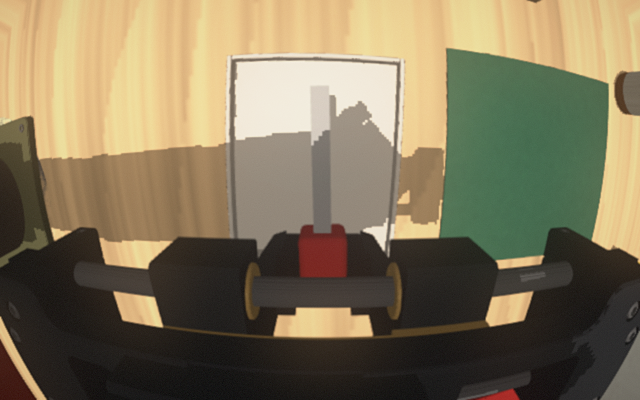

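View pics/d4.png

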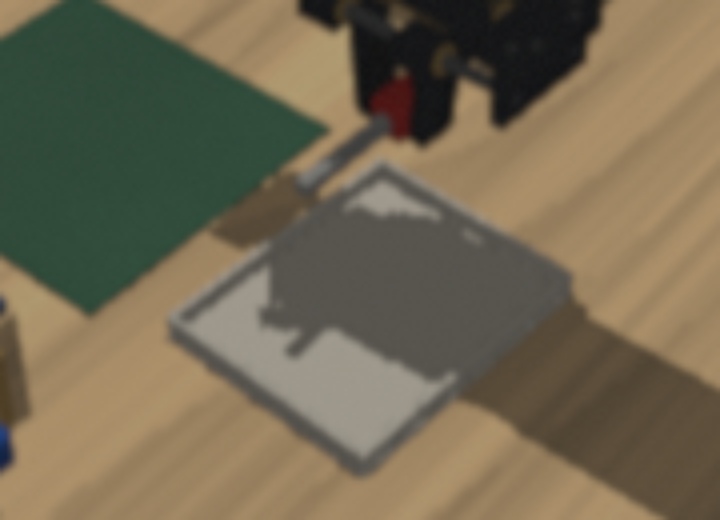

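The tray sits at columns 229–404 in the wrist view, as predicted, with the pin over it and the bar along y. Lowering.

>>> play_rows([
  [[0.8, 0.0005, -0.001, 0.12, 0, 0, 0], [0.8, 0.0005, -0.001, 0.22, 0, 0, 0], [0.8, 0.0005, -0.001, 0.3, 0, 0, 0], [0.8, 0.0005, -0.001, 0.34, 0, 0, 0], [0.8, 0.0005, -0.001, 0.343, 0, 0, 0]],
])

```text
clock: 5.4
tool_pos: [0.43, -0.0131, 0.0338]
eef_rot: [1.0, -0.018, -0.014, 0.005]
contact_force: [-0.6, -0.2, 0.1]
opening: 0.246
```

>>> play_rows([
  [[0.8, 0, 0, 0, 0, 0, 0], [0.48, 0, 0, 0, 0, 0, 0], [0.35, 0, 0, 0, 0, 0, 0], [0.1, 0, 0, 0, 0, 0, 0], [0.1, 0, 0, 0, 0, 0, 0]],
])

```text
clock: 6.02
tool_pos: [0.4301, -0.013, 0.034]
eef_rot: [1.0, -0.018, -0.014, 0.005]
contact_force: [0.2, -0.6, -0.4]
opening: 0.449
```

>>> play_rows([
  [[0, 0, 0, -0.05, 0, 0, 0], [0, 0, 0, -0.15, 0, 0, 0], [0, 0, 0, -0.32, 0, 0, 0], [0, 0, 0, -0.46, 0, 0, 0], [0, 0, 0, -0.46, 0, 0, 0]],
])

```text
clock: 6.65
tool_pos: [0.4354, -0.0115, 0.1742]
eef_rot: [1.0, -0.019, -0.011, 0.004]
contact_force: [0.8, 0.3, -0.4]
opening: 0.502
```

Run:
```python
from h import *
im=vision.snapshot('wrist'); cv2.imwrite('pics/w5.png',im[:,:,::-1])
go((.588,-.2691,.21),-83.3)
```

```text
clk 6.70 pos [ 0.4345 -0.0119  0.1728] open 0.499 F [-0.9  0.2 -0. ] ->  [ 0.5398  0.8389 -0.1291] [0.0084 0.0043 0.4509]
```

View pics/w5.png

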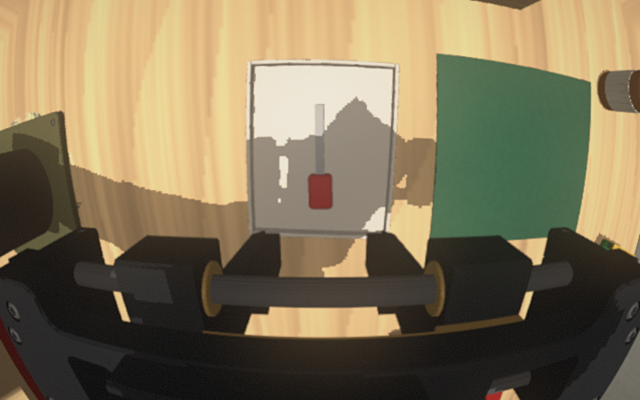

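The pin lies in the tray with its knob at (320,191) and its bar at (320,140), fully inside the walls. I let go about 6 mm higher than intended because the arm reached its limit there, but the pin landed flat. Next is the lid grip.

>>> play_rows([
  [[0, 0.03, 0.05, -0.06, 0.002, 0.001, 0.03], [0, 0.12, 0.19, -0.12, 0.004, 0.002, 0.08], [0, 0.22, 0.34, -0.13, 0.008, 0.004, 0.135], [0, 0.32, 0.5, -0.13, 0.008, 0.004, 0.19], [0, 0.42, 0.66, -0.13, 0.008, 0.004, 0.245]],
])

```text
clock: 7.32
tool_pos: [0.5539, -0.2159, 0.2086]
eef_rot: [0.919, -0.395, -0.005, -0.002]
contact_force: [1.1, 0.6, 0.1]
opening: 0.497
```

Run:
```python
from h import *
go((.560,-.2725,.21),-83.3)
```

```text
clk 7.33 pos [ 0.5539 -0.2159  0.2086] open 0.497 F [1.1 0.6 0.1] ->  [ 0.151   0.1149 -0.0063] [0.0012 0.0032 0.2042]
```

>>> play_rows([
  [[0, 0.06, 0.05, -0.006, 0, 0.001, 0.055], [0, 0.12, 0.09, -0.006, 0.001, 0.003, 0.11], [0, 0.15, 0.115, -0.006, 0.001, 0.003, 0.165], [0, 0.151, 0.115, -0.006, 0.001, 0.003, 0.204], [0, 0.151, 0.115, -0.006, 0.001, 0.003, 0.204]],
])

```text
clock: 7.95
tool_pos: [0.5592, -0.2723, 0.208]
eef_rot: [0.748, -0.664, -0.002, 0.001]
contact_force: [-0.1, 0.8, -0.2]
opening: 0.502
```

Run:
```python
from h import *
m=vision.camera_model('wrist');im=vision.snapshot('wrist'); cv2.imwrite('pics/w6.png',im[:,:,::-1])
import pickle; pickle.dump(m,open('w6.pkl','wb'))
go((.579,-.2702,.112),-83.3)
e=np.array([np.cos(np.radians(6.7)),np.sin(np.radians(6.7))]);c=np.array([.582,-.2698])
print([np.round(proj('wrist',[*(c+a*e),.121],m)) for a in (-.03,.04)])
```

```text
clk 8.00 pos [ 0.5593 -0.2721  0.2083] open 0.499 F [-0.2  0.2  0.3] ->  [ 0.002  -0.0669  0.3208] [0.0012 0.0002 0.0012]
[array([322., 219.]), array([322., 121.])]
```

View pics/w6.png

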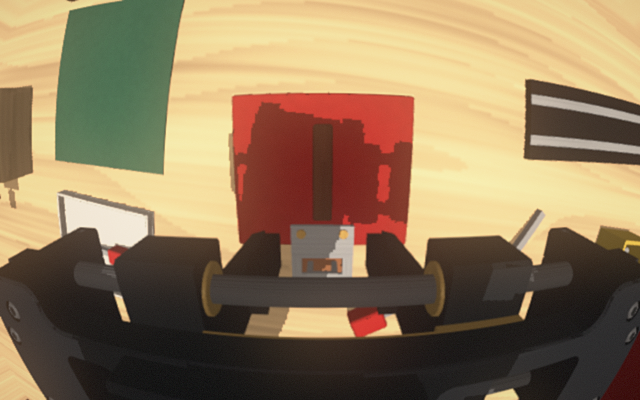

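The grip bar runs from (322,219) to (322,123), exactly as predicted. Descending to grasp it.

>>> play_rows([
  [[0, 0.002, -0.067, 0.1, 0.001, 0, 0.001], [0, 0.002, -0.067, 0.2, 0.001, 0, 0.001], [0, 0.002, -0.067, 0.28, 0.001, 0, 0.001], [0, 0.002, -0.067, 0.32, 0.001, 0, 0.001], [0, 0.002, -0.067, 0.32, 0.001, 0, 0.001]],
])

```text
clock: 8.62
tool_pos: [0.5785, -0.2699, 0.1114]
eef_rot: [0.748, -0.664, -0.001, 0.0]
contact_force: [0.5, 0.0, 0.4]
opening: 0.5
```

>>> play_rows([
  [[0.4, 0, 0, 0, 0, 0, 0], [0.7, 0, 0, 0, 0, 0, 0], [0.95, 0, 0, 0, 0, 0, 0], [0.95, 0, 0, 0, 0, 0, 0], [0.95, 0, 0, 0, 0, 0, 0]],
], force=40)

```text
clock: 9.25
tool_pos: [0.5788, -0.2699, 0.112]
eef_rot: [0.748, -0.664, -0.001, 0.0]
contact_force: [-0.4, 1.6, 4.6]
opening: 0.151
```

Run:
```python
from h import *
go((.579,-.2702,.212),-83.3)
```

```text
clk 9.25 pos [ 0.5788 -0.2699  0.112 ] open 0.151 F [-0.4  1.6  4.6] ->  [ 5.000e-04 -2.000e-04 -3.334e-01] [0.0005 0.0004 0.0005]
```

>>> play_rows([
  [[0.95, 0, 0, -0.03, 0, 0, 0], [0.95, 0, 0, -0.08, 0, 0, 0], [0.95, 0, 0, -0.15, 0, 0, 0], [0.95, 0, 0, -0.24, 0, 0, 0], [0.95, 0, 0, -0.33, 0, 0, 0]],
])

```text
clock: 9.88
tool_pos: [0.5787, -0.27, 0.2124]
eef_rot: [0.748, -0.664, -0.001, 0.0]
contact_force: [-0.1, -0.3, -3.1]
opening: 0.155
```

Run:
```python
from h import *
im=vision.snapshot('side'); cv2.imwrite('pics/d7.png',im[:,:,::-1])
go((.654,.014,.21),-91)
```

```text
clk 9.93 pos [ 0.5808 -0.2706  0.2163] open 0.150 F [ 0.8 -0.4 -1. ] ->  [-0.9134 -0.354   0.021 ] [-0.0015 -0.0005  0.0432]
```

View pics/d7.png

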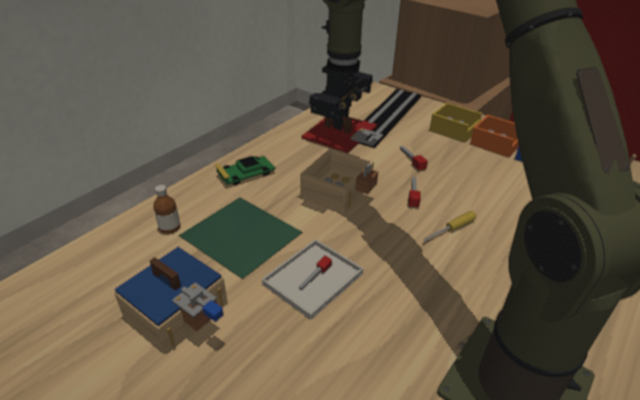

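The lid hangs level under the gripper, clear of the case, and the pin is in the tray at (318,272). I'll refine the mat centre by colour segmentation.

Run:
```python
from h import *
import pickle
from scipy.optimize import least_squares
def seg(f):
    im=cv2.imread(f);h=cv2.cvtColor(im,cv2.COLOR_BGR2HSV); k=((h[...,0]>55)&(h[...,0]<95)&(h[...,1]>60)).astype(np.uint8)
    n,l,s,_=cv2.connectedComponentsWithStats(k); i=1+np.argmax(s[1:,4]); return (l==i).astype(np.uint8),s[i]
for n,f,mm in(('scene','pics/scene0.png',None),('side','pics/side0.png',None),('wrist','pics/w5.png',None)):
    if n=='wrist': continue
    k,s=seg(f); c=max(cv2.findContours(k,0,1)[0],key=len); h=cv2.convexHull(c)[:,0]
    P=np.array([at(n,u,v,.002)[:2] for u,v in h]); print(n,s, cv2.minAreaRect((P*1000).astype(np.float32)))
go((.654,.014,.21),-91)
```

```text
scene [ 305  228   82   80 4400] ((657.85791015625, 15.021492004394531), (194.6822967529297, 214.67776489257812), 88.6165542602539)
side [ 181  199  120   79 4789] ((656.6324462890625, 15.169502258300781), (193.86166381835938, 213.66473388671875), 88.43511199951172)
clk 9.93 pos [ 0.5808 -0.2706  0.2163] open 0.150 F [ 0.8 -0.4 -1. ] ->  [-0.9134 -0.354   0.021 ] [-0.0015 -0.0005  0.0432]
```

>>> play_rows([
  [[0.95, -0.06, -0.02, 0.005, 0, 0, 0.01], [0.95, -0.17, -0.065, 0.01, 0, 0, 0.02], [0.95, -0.31, -0.12, 0.015, 0, 0, 0.03], [0.95, -0.46, -0.178, 0.02, 0, 0, 0.035], [0.95, -0.61, -0.236, 0.02, 0, 0, 0.04]],
])

```text
clock: 10.55
tool_pos: [0.6296, -0.0792, 0.2101]
eef_rot: [-0.704, 0.71, -0.002, 0.001]
contact_force: [0.8, 0.6, -3.1]
opening: 0.152
```

Run:
```python
from h import *
go((.654,.015,.13),-91.5)
```

```text
clk 10.55 pos [ 0.6296 -0.0792  0.2101] open 0.152 F [ 0.8  0.6 -3.1] ->  [-0.3148 -0.0777  0.2671] [-0.0014 -0.0004  0.0058]
```

>>> play_rows([
  [[0.95, -0.12, -0.03, 0.04, -0.001, 0, 0.003], [0.95, -0.22, -0.055, 0.1, -0.001, 0, 0.006], [0.95, -0.29, -0.072, 0.18, -0.001, 0, 0.006], [0.95, -0.315, -0.078, 0.24, -0.001, 0, 0.006], [0.95, -0.315, -0.078, 0.267, -0.001, 0, 0.006]],
])

```text
clock: 11.18
tool_pos: [0.6533, 0.0148, 0.1287]
eef_rot: [-0.698, 0.716, -0.0, -0.001]
contact_force: [0.3, -0.2, -2.3]
opening: 0.149
```

Run:
```python
from h import *
im=vision.snapshot('wrist'); cv2.imwrite('pics/w8.png',im[:,:,::-1])
im=vision.snapshot('side'); cv2.imwrite('pics/d8.png',cv2.resize(im[130:300,130:340,::-1],None,fx=3.5,fy=3.5))
go((.654,.015,.05),-91.5)
```

```text
clk 11.28 pos [0.6534 0.0131 0.1291] open 0.156 F [ 0.1 -0.3 -3.1] ->  [-0.0073 -0.0021  0.2637] [ 0.0002 -0.0009 -0.0008]
```

View pics/w8.png

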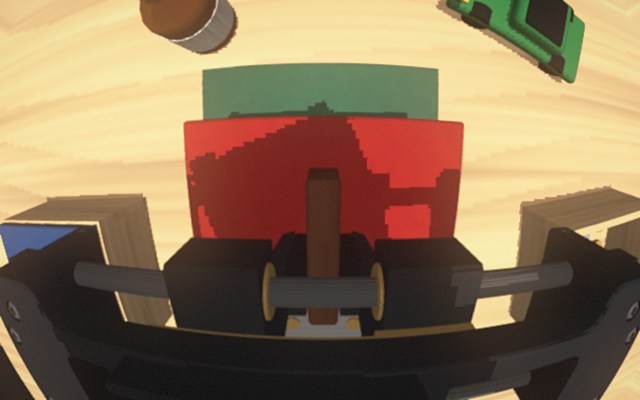

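View pics/d8.png

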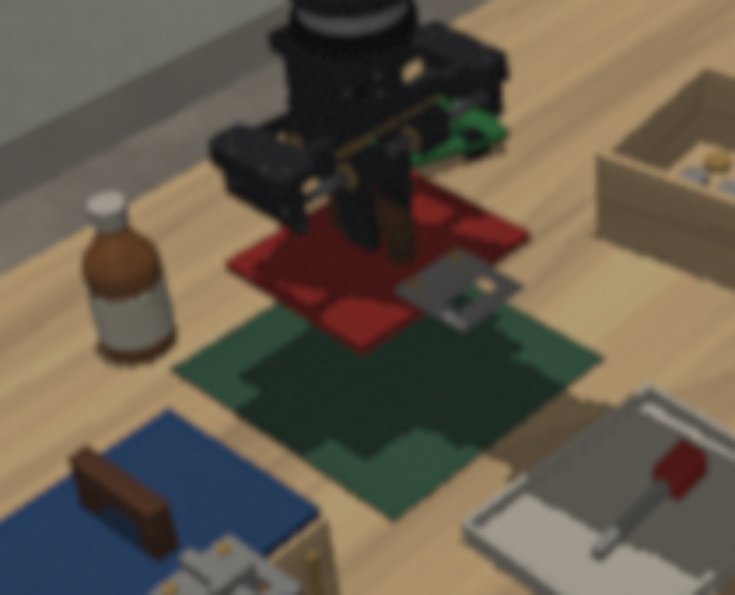

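The lid is level and centred over the mat (mat edges 203–438 and lid edges 184–463 in the wrist view). The bottle, the blue case and the empty case are all clear of it. Lowering gently.

>>> play_rows([
  [[0.95, -0.005, -0.002, 0.07, 0, 0, 0], [0.95, -0.005, -0.002, 0.14, 0, 0, 0], [0.95, -0.005, -0.002, 0.2, 0, 0, 0], [0.95, -0.005, -0.002, 0.235, 0, 0, 0], [0.95, -0.005, -0.002, 0.25, 0, 0, 0]],
])

```text
clock: 11.9
tool_pos: [0.6536, 0.0144, 0.0531]
eef_rot: [-0.697, 0.717, -0.0, -0.002]
contact_force: [0.2, -0.6, -1.9]
opening: 0.152
```

Run:
```python
from h import *
go((.654,.015,.0475),-91.5)
```

```text
clk 11.90 pos [0.6536 0.0144 0.0531] open 0.152 F [ 0.2 -0.6 -1.9] ->  [-0.0022 -0.0012  0.0188] [ 0.0006 -0.0009 -0.0007]
```

>>> play_rows([
  [[0.95, -0.001, -0.001, 0.005, 0, -0.001, 0], [0.95, -0.002, -0.001, 0.01, 0, -0.001, 0], [0.95, -0.002, -0.001, 0.014, 0, -0.001, 0], [0.95, -0.002, -0.001, 0.018, 0, -0.001, 0], [0.95, -0.002, -0.001, 0.019, 0, -0.001, 0]],
])

```text
clock: 12.52
tool_pos: [0.654, 0.015, 0.0475]
eef_rot: [-0.697, 0.717, 0.001, -0.0]
contact_force: [-0.3, 0.6, -3.2]
opening: 0.15
```

>>> play_rows([
  [[0.95, 0, 0, 0.001, 0, 0, 0], [0.95, 0, 0, 0.002, 0, 0, 0], [0.95, 0, 0, 0.003, 0, 0, 0], [0.95, 0, 0, 0.004, 0, 0, 0], [0.95, 0, 0, 0.004, 0, 0, 0]],
])

```text
clock: 13.15
tool_pos: [0.654, 0.0149, 0.0469]
eef_rot: [-0.697, 0.717, 0.001, -0.0]
contact_force: [-2.2, -0.3, 6.4]
opening: 0.153
```

Contact: the vertical force went from -3 N to +6 N. Releasing slowly.

>>> play_rows([
  [[0.6, 0, 0, 0, 0, 0, 0], [0.5, 0, 0, 0, 0, 0, 0], [0.3, 0, 0, 0, 0, 0, 0], [0, 0, 0, 0, 0, 0, 0], [0, 0, 0, 0, 0, 0, 0]],
])

```text
clock: 13.78
tool_pos: [0.654, 0.0149, 0.0469]
eef_rot: [-0.697, 0.717, 0.001, -0.0]
contact_force: [-0.0, -0.3, 0.3]
opening: 0.5
```

>>> play_rows([
  [[0, 0, 0, -0.04, 0, 0, 0], [0, 0, 0, -0.12, 0, 0, 0], [0, 0, 0, -0.26, 0, 0, 0], [0, 0, 0, -0.42, 0, 0, 0], [0, 0, 0, -0.5, 0, 0, 0]],
])

```text
clock: 14.4
tool_pos: [0.6556, 0.0151, 0.2008]
eef_rot: [-0.697, 0.717, -0.001, 0.002]
contact_force: [-0.3, 0.5, -0.8]
opening: 0.502
```

>>> play_rows([
  [[0, 0, 0.05, -0.05, 0, 0, 0], [0, 0, 0.15, -0.1, 0, 0, 0], [0, 0, 0.3, -0.15, 0, 0, 0], [0, 0, 0.4, -0.2, 0, 0, 0], [0, 0, 0.4, -0.2, 0, 0, 0]],
])

```text
clock: 15.02
tool_pos: [0.5343, 0.0186, 0.2623]
eef_rot: [-0.697, 0.717, -0.002, 0.002]
contact_force: [0.3, 0.1, 0.8]
opening: 0.504
```

Run:
```python
from h import *
im=vision.snapshot('side'); cv2.imwrite('pics/d9.png',im[:,:,::-1])
m=vision.camera_model('wrist');im=vision.snapshot('wrist'); cv2.imwrite('pics/w9.png',im[:,:,::-1])
go((.654,.015,.2),-91.5)
for n,f in(('wrist','pics/w9.png'),('side','pics/d9.png')):
    mm=m if n=='wrist' else vision.camera_model(n)
    i=cv2.imread(f);h=cv2.cvtColor(i,cv2.COLOR_BGR2HSV); k=(((h[...,0]<8)|(h[...,0]>172))&(h[...,1]>120)&(h[...,2]>40)).astype(np.uint8)
    if n=='side': k[:,320:]=0; 
    q,l,s,ce=cv2.connectedComponentsWithStats(k)
    for j in range(1,q):
        if s[j,4]>150:
            h_=cv2.convexHull(max(cv2.findContours((l==j).astype(np.uint8),0,1)[0],key=len))[:,0]
            P=np.array([at(n,u,v,.020,mm)[:2] for u,v in h_]); print(n,s[j],cv2.minAreaRect((P*1000).astype(np.float32)))
```

```text
clk 15.12 pos [0.5364 0.0185 0.2611] open 0.500 F [ 0.4 -0.3  0.2] ->  [ 0.0006 -0.3909  0.206 ] [-0.0019  0.0003 -0.0008]
wrist [  261    25   125   106 11470] ((655.5208129882812, 14.09912109375), (148.9356231689453, 129.30992126464844), 88.16851806640625)
wrist [603 201  21  26 290] ((463.8644104003906, -511.5535583496094), (62.62471008300781, 44.874122619628906), 74.77054595947266)
wrist [338 245  24  19 432] ((429.8855895996094, -14.43774700164795), (31.053382873535156, 26.086593627929688), 87.87733459472656)
wrist [621 348  19  49 493] ((-198.86053466796875, -1045.2989501953125), (504.3725891113281, 91.1531753540039), 41.4084358215332)
wrist [  0 380  42  20 513] ((-228.04299926757812, 1191.2431640625), (76.41561126708984, 661.4498291015625), 31.153959274291992)
side [ 199  203   83   56 1987] ((654.6051635742188, 15.302757263183594), (153.9881591796875, 135.8660888671875), 88.3200454711914)
```

View pics/d9.png

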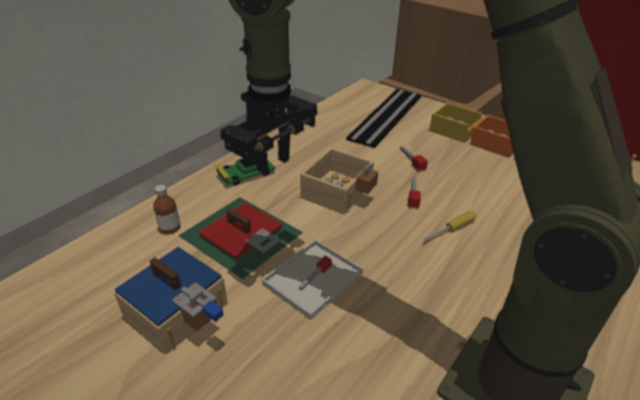

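View pics/w9.png

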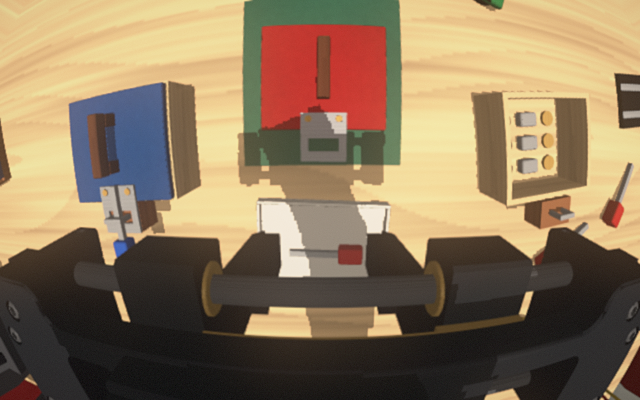

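The lid lies right way up with its centre at (0.655, 0.015), against a mat centre of (0.657, 0.015), and the pin is in the tray at (335,254) in the wrist view. The arm is clear of everything, so I'm handing in.

```bash
python3 -c "
from plant import r,get_state
print(r.finish_job())"
```

```text
the job is handed in; nothing more can be done
None
```

I opened the red-lidded case and handed the job in at about 15 s of the 59 s allowed. The smallest red-knobbed pin came straight out of the staple and went into the white tray. I then lifted the lid by its wooden grip and laid it right way up on the green mat.

**Last checks before handing in:**
- **Lid:** it lies flat, with its centre within about 2 mm of the mat's measured centre and square to it to within about half a degree.
- **Pin:** it lies wholly inside the tray.
- **Robot:** the gripper was open and about 0.26 m up, with about zero contact force. The largest force reading at the end of any move was about 6 N, when the lid touched the mat.

**One deviation:** at the tray the arm reached its limit about 7 mm above the planned height and 8 mm to the side. I released the pin without correcting this, so it dropped a few millimetres further than intended, but it landed well inside the tray.

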